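# Clear the tile cutter and load the next tile

### The arm

A 6-joint arm with a two-finger parallel gripper is mounted at the origin on the work surface. World frame = base frame: x ahead of the robot, y to its left, z up, the work surface at z = 0. Lengths are in m, angles in rad, forces in N, time in s.
With the tool pointing down it reaches from about 0.25 to 0.775 m from the base axis. Payload 4 kg.
Tool frame: the origin (TCP) lies on the centre line of the jaws, within the pads' length; the fingertips stand 17 mm ahead of it and the grasp point (between the pads) lies 2 mm behind it; z points along the fingers, y is the line along which they close (so a half turn about z gives the same grasp; the last joint's range is limited). The gripper opens to 94 mm and grips with 3 to 60 N. Pads are 16 mm wide; open, the fingers measure 119 mm over their backs; the gripper's body (75 mm by 177 mm) begins 78 mm behind the grasp point.
Start: joints at [1.171, 0.087, 1.371, -0, 1.684, -0.103], TCP at [0.161, 0.526, 0.223] pointing down, gripper open.
Joint ranges: [-3.1, 3.1], [-0.76, 2.03], [0.27, 2.55], [-1.08, 4.22], [0.17, 2.65], [-2.57, 2.57]. Speed limits (rad/s): [2.79, 2.79, 3.14, 3.14, 3.14, 3.14].

### API

Orientations are given as [roll, pitch, yaw] about the fixed x, y, z axes, in that order (R = Rz(yaw) Ry(pitch) Rx(roll)).
In Python, from bench import robot gives the robot as it stands.
- The arm moves only by the tool servo_tool, never from a script. Its argument "plan" is a list of rows, each a list of 7 numbers: the shift along the tool's x, y, z normalised to -1 to 1, where 1 is 0.1 m, then the turn, a rotation vector about the tool's x, y, z normalised to -1 to 1, where 1 is pi/2 rad, then the finger opening in mm, from 0 to 94. In form: [[x, y, z, ax, ay, az, gripper], ...]. A call has 1 to 12 rows; each row is the pose to reach, as a shift and turn from the pose commanded when the call began, along the tool's axes at that moment; what a row does not reach only later rows make up. A row lasts 1/12 s, in which the tool goes at most 41.7 mm and 7.16 degrees, less where a joint would pass 70% of its speed; a pose out of reach is approached as far as the arm can. A call with a number of a shift or a turn outside -1 to 1 is refused whole. A call with a gripper value outside its range is refused whole. The fingers move at their own pace and stop on an object; the grip force is fixed at half the most. Time passes only in rows, so rows that repeat a pose let the fingers close. It gives the time, the measured TCP pose, the force, the opening and the grip force at its end, in the units of the state.
- robot.get_obs(): the state, without advancing time (a new reading comes with each control period).
- robot.snapshot(name): name is "side" or "top"; returns the picture (400x640x3 uint8, red, green, blue); there is no depth.
- robot.camera_params(name): a dict with "camera_matrix" (3x3 intrinsics, pixels), "distortion" ([k1, k2, p1, p2, k3] as OpenCV has them; the pictures are not rectified), "rvec" (rotation vector, rad) and "tvec" (3), from world to camera coordinates, as OpenCV has them. Camera axes: x right, y down, z forward; pixel columns grow to the right and rows downward; lengths in m; the calibration is good to about 2 mm. A picture is of the moment at which its call begins. camera_params takes no time and is no camera call.
- robot.close_job(): hands the job in; it is judged then, once.
Trained networks look in the newest picture that a camera, given by its name, has taken for a name from the list of things; names that differ only in an ending like _2 or _b are one class to them, and where a whole thing is asked for, a point or a joint stands for the part that bears it (a point fixed in the world has none). Each returns a list of dicts, best first, with "conf" (0 to 1); they miss things now and then, are a little off and sometimes report something else, mostly with a low value. They report only what shows in the picture. A call takes as long as a camera call. They do not tell look-alikes from the thing itself.
- robot.find_in(thing, camera): "extent" ([centre column, centre row, width, height] in pixels, round what is visible of it).
The state is a dict: "time": time; "joint_positions": joint angles; "qvel": joint speeds; "joint_torque": joint torques, N m; "tool_pos": TCP position; "ee_rot": TCP orientation; "wrist_force": force on the tool from outside, world axes, zero at the start; "wrist_torque": the same for the moment, N m; "width": finger opening in m; "finger_force": force on a finger pad.
Only numpy, scipy, OpenCV 4.12 (cv2) and the standard library are available. Lean on these libraries where they do the work, as an engineer would, in place of code of your own. Each camera call takes 0.05 s, during which the arm holds its last target. There are 200 camera calls.

### The job

Get the tile cutter ready for the next cut: first clear it, running the red carriage all the way back along its rail, away from the fence, and putting the blue offcut that was left on the bed into the yellow tub. Then lay the white tile flat on the bed, across and under the rail, with one long edge flush against the fence and its end up against the side stop, and let go. Leave the two paper cups, the glue pot and the spoon where they are.

Things in the scene. Friction and masses are not known exactly. Their poses are not given: they have to be found in the camera images.
- cutter: rail tile cutter, fixed. Blue base 170 mm (its x, across the bed) x 400 mm (its y, along the rail), origin at the centre of its underside. Flat grey bed, top 18 mm above the origin, y -171 to +145 mm. -x side faces the robot. Fence at the +y end. Two blue rail brackets, 50 mm wide at the foot, centred at y = +183 and -183 mm, rise 49 mm above the bed.
- fence_face (a point): middle of the foot of the aluminium fence's face, on the bed's top under the rail's centre line (cutter x 0, y +145 mm, z 18 mm), axes as the cutter's. The face looks to -y, is straight along x from -85 to +85 mm and stands 11 mm above the bed; the fence is 8 mm thick.
- rail_mid (a point): middle of the top of the single aluminium rail, axes as the cutter's. The rail is straight along the cutter's y over the middle of the bed, 24 mm wide (x -12 to +12 mm), underside 28 mm and top 44 mm above the bed: a tile slides under it from the -x side.
- carriage (a joint): slide of the red carriage along the rail, m: 0 = fence end (carriage centre 60 mm from the fence face), 0.19 = its stop at the other end of the rail. Resists with about 2.5 N, stays where left. Carriage 70 mm long along the rail, 44 mm wide, 22 to 70 mm above the bed (lever lugs to 86); the wheel and the dark breaking foot under it (x -35 to +35 mm) reach down to 11 mm above the bed.
- carriage_face (a point): centre line of the carriage's upright red face that looks towards the fence (+y), 57 mm above the bed; axes as the cutter's. The face is 44 mm wide and stands free above the rail, from 44 to 70 mm above the bed: it can be pushed there. The carriage's centre is 35 mm behind it (-y).
- lever_tip (a point): tip of the carriage's lever: a steel bar 12 mm thick with a black grip 22 mm thick, 150 mm long, hinged on the carriage's centre 78 mm above the bed. It leans away from the fence at 45 degrees, tip 106 mm behind the hinge and 106 mm above it; it cannot lean further and swings up easily if pulled towards the fence.
- stop: aluminium side stop, screwed fast to the fence on the +x half of the bed (its place along the fence differs from time to time; it cannot be moved). Block 14 mm (x) x 45 mm (y, out from the fence) x 13 mm high, brass thumbscrew at its fence end; origin at the centre of the block's underside, on the bed, axes as the cutter's. The tile's end goes against its -x face, 7 mm from the origin.
- tile: white glazed tile, the one to load, 130 mm (its x) x 50 mm (its y) x 8 mm thick; origin at the centre of its underside. It lies flat on the table, on the left or on the right of the cutter. About 115 g. Either end and either long edge will do.
- offcut: blue glazed tile offcut, 60 mm (its x) x 50 mm (its y) x 8 mm thick, lying flat on the cutter's bed on the robot's side of the rail or partly under rail and carriage; origin at the centre of its underside. About 50 g. Any part under the rail must be drawn out sideways before it can be lifted.
- tub: yellow open tub, 160 mm (its x) x 120 mm (its y) x 45 mm high, walls and floor 3 mm; origin at the centre of its underside. A layer of blue tile pieces covers its floor, their tops 11 mm above the origin. On the other side of the cutter from the tile. About 0.5 kg, loose on the table.
- cup_blue: paper cup of blue grout, bystander, 92 mm high, 74 mm across the rim, 54 mm at the foot; origin at the centre of its underside.
- cup_white: paper cup of white grout, bystander, same size.
- glue: white glue pot with an orange cap, bystander, 65 mm high, 50 mm across, standing between the robot and the cutter, on the left; origin at the centre of its underside.
- spoon: steel spoon, bystander, about 160 mm long, lying flat on the table beyond the cutter; origin near its middle, its x along its length, from the handle to the bowl.
There are look-alikes about, which are no part of the job. What is shaped like the offcut but pink is not meant.

How it is judged:
By the outcome, as a careful person would: the job done as asked, in the order asked, and still so for the second after the job is handed in, with the robot touching nothing.
It also fails if it takes over 72 s, if anything falls off the work surface, if the arm or the gripper's body presses on something with over 40 N, if the wrist force passes 120 N, or if a joint passes its speed limit or range.

## Working session

There is one attempt and no reset: what is moved stays moved. The work goes in short steps, Python scripts to look and compute and a tool call to move; the robot and the scene stay as the last step left them, time stands still between calls to the robot, and variables do not carry over. Pictures are saved under pics/ and viewed, at most 10 in all, crops included, and the job is handed in when it is done.

Besides the shell and the picture viewer there is one more tool, called after "Call:" as name(argument=value, ...) on one line, values as JSON. servo_tool: Moves the arm, as the interface text tells. Scaled input: -1 to 1 covers 0.1 m each way for a shift and pi/2 rad each way for a turn. Its arguments: {"type":"object","properties":{"plan":{"type":"array","items":{"type":"array","items":{"type":"number"}}}},"required":["plan"]}

```bash
mkdir -p pics; cat > h.py <<'E'
import numpy as np, cv2
from bench import robot
from scipy.spatial.transform import Rotation as R
def cam(n):
    p=robot.camera_params(n); return [np.array(p[k],float) for k in("camera_matrix","distortion","rvec","tvec")]
def px2w(n,uv,z):
    K,D,r,t=cam(n); M=cv2.Rodrigues(r)[0]
    q=cv2.undistortPoints(np.array(uv,float).reshape(-1,1,2),K,D).reshape(-1,2)
    d=np.c_[q,np.ones(len(q))]@M; c=-M.T@t.ravel()
    return c+d*((z-c[2])/d[:,2])[:,None]
def w2px(n,P):
    K,D,r,t=cam(n); return cv2.projectPoints(np.array(P,float).reshape(-1,1,3),r,t,K,D)[0].reshape(-1,2)
def snap(n,f=None):
    im=robot.snapshot(n)
    if f: cv2.imwrite('pics/'+f,im[...,::-1])
    return im
E
python3 - <<'E'
from h import *
print(robot.get_obs())
for n in("top","side"):
    snap(n,n+"0.png"); p=cam(n); print(n,-cv2.Rodrigues(p[2])[0].T@p[3].ravel(), p[0][0,0])
    for t in["cutter","carriage","stop","tile","offcut","tub","cup_blue","cup_white","glue","spoon","lever_tip"]:
        print(t,[(np.round(d["extent"]),round(d["conf"],2)) for d in robot.find_in(t,n)])
E
```

```text
{'time': 0.0, 'joint_positions': array([ 1.17086204e+00,  8.79564709e-02,  1.37226206e+00,  1.97113377e-05,
        1.68362307e+00, -1.03118573e-01]), 'qvel': array([0.00086128, 0.00015701, 0.00116177, 0.00087015, 0.00146488,
       0.00079538]), 'joint_torque': array([ 1.46331699e-04, -3.40193510e+01, -3.02423251e+01,  7.15460884e-02,
        3.31818277e-02, -2.05760716e-04]), 'tool_pos': array([0.16066446, 0.52546118, 0.2212994 ]), 'ee_rot': array([-3.13935767e+00, -2.50984215e-04,  2.84477886e+00]), 'wrist_force': array([-0.35827034, -0.43424354, -0.80794816]), 'wrist_torque': array([ 0.0095608 ,  0.00507713, -0.01935353]), 'finger_force': 0.0, 'width': 0.09394843950209707}
top [0.43072024 0.01568343 1.09220292] 390.4259918660562
cutter []
carriage [(array([316., 204.,  64.,  33.]), 0.83)]
stop [(array([258., 279.,  22.,  22.]), 0.6)]
tile [(array([442., 249.,  23.,  50.]), 0.67), (array([318., 199.,  62.,  28.]), 0.19)]
offcut [(array([261., 144.,  27.,  21.]), 0.93), (array([349., 289.,  25.,  18.]), 0.84), (array([299., 216.,  22.,  15.]), 0.62), (array([304., 287.,  21.,  23.]
[... 450 characters left out ...]
 43.]), 0.88)]
stop []
tile [(array([338., 354.,  65.,  45.]), 0.55)]
offcut [(array([251., 285.,  19.,  15.]), 0.84), (array([340., 203.,  23.,  17.]), 0.69), (array([235., 260.,  22.,  17.]), 0.63), (array([241., 188.,  55.,  38.]), 0.59), (array([295., 233.,  18.,  18.]), 0.43)]
tub [(array([240., 187.,  55.,  38.]), 0.75), (array([326., 248., 120., 113.]), 0.38)]
cup_blue [(array([296., 169.,  19.,  32.]), 0.9), (array([322., 246., 127., 110.]), 0.52)]
cup_white [(array([412., 312.,  33.,  50.]), 0.59)]
glue [(array([228., 224.,  19.,  29.]), 0.67), (array([325., 249., 119., 112.]), 0.63)]
spoon [(array([388., 234.,  49.,  14.]), 0.54)]
lever_tip [(array([321., 203.,  27.,  22.]), 0.69)]
```

View pics/top0.png

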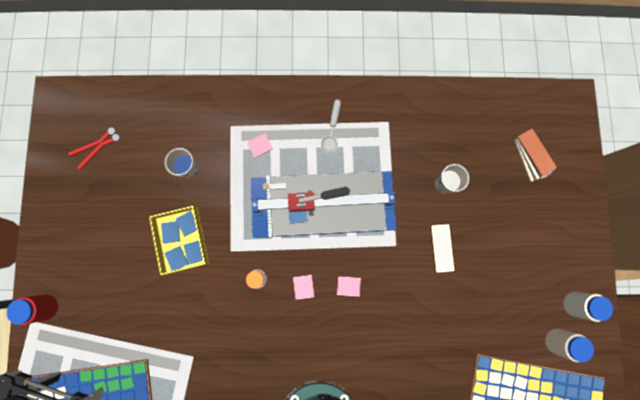

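View pics/side0.png

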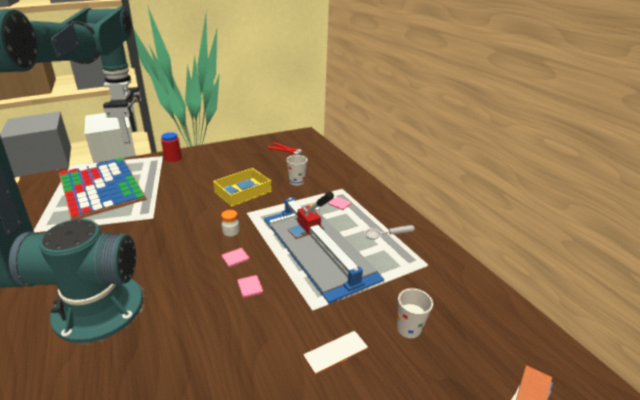

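Top view: the fence is at the left end (col ≈268), the stop at (275,185), the carriage at (301,202) with its lever towards (345,191), the white tile at (443,248) and the tub at (180,240).
Offcut candidates: blue piece on the bed (299,216); pink pieces at (303,287), (349,287) and (260,145); blue pieces inside the tub (180,240). By the description it is the blue one at (299,216), so I'll check that in a close crop.

```bash
python3 - <<'E'
from h import *
im=cv2.imread('pics/top0.png')
c=im[160:260,235:400]; cv2.imwrite('pics/crop1.png',cv2.resize(c,None,fx=4.8,fy=4.8,interpolation=cv2.INTER_CUBIC))
c2=im[195:280,140:225];c3=im[215:280,420:470]
a=cv2.resize(c2,(520,520),interpolation=cv2.INTER_CUBIC);b=cv2.resize(c3,(270,351),interpolation=cv2.INTER_CUBIC)
o=np.zeros((520,790,3),np.uint8);o[:,:520]=a;o[:351,520:]=b;cv2.imwrite('pics/crop2.png',o)
E
```

```text
(no output)
```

View pics/crop1.png

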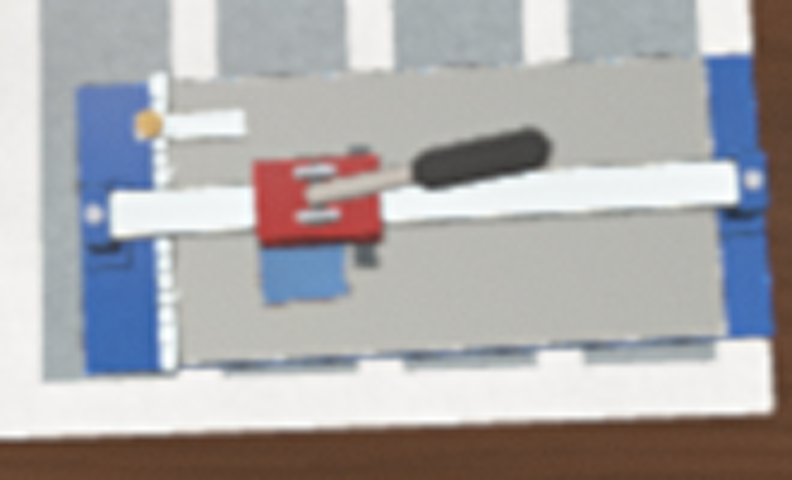

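View pics/crop2.png

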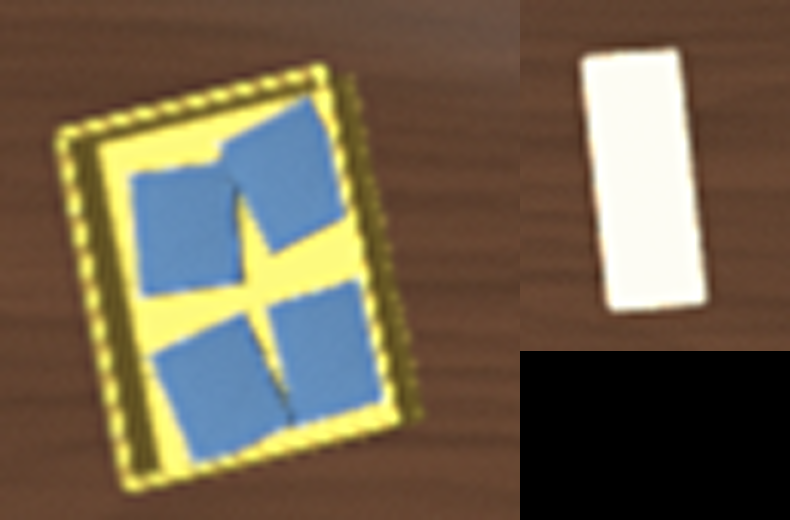

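Crop 1 confirms it: the blue offcut on the bed, about (299,217), its far part under the carriage, long side across the bed. Crop 2 shows the tub with about 14° of tilt and the white tile with its long side nearly along world x.

```bash
cat > fit.py <<'E'
from h import *
from scipy.optimize import least_squares
c=lambda u,v:(235+u/4.8-.4,160+v/4.8-.4)
def fit(n,uv,P,x0):
    f=lambda q:(w2px(n,T(q,P))-np.array(uv)).ravel()
    s=least_squares(f,x0,loss='soft_l1'); return s.x,np.round(s.fun.reshape(-1,2),1)
def T(q,P):
    P=np.array(P,float);C,S=np.cos(q[2]),np.sin(q[2])
    return np.c_[q[0]+C*P[:,0]-S*P[:,1],q[1]+S*P[:,0]+C*P[:,1],P[:,2]]
E
python3 - <<'E'
from fit import *
uv=[c(*p) for p in[(78,88),(87,373),(752,57),(772,333),(177,367),(167,75),(722,335),(707,60)]]
P=[(.085,.2,.017),(-.085,.2,.017),(.085,-.2,.017),(-.085,-.2,.017),(-.085,.145,.029),(.085,.145,.029),(-.085,-.171,.018),(.085,-.171,.018)]
q,r=fit("top",uv,P,[.5,0,0]);print("cutter",q.round(4),r.tolist())
# stop block end corners & offcut
C,S=np.cos(q[2]),np.sin(q[2])
def loc(uvs,z):
    w=px2w("top",uvs,z);d=w[:,:2]-q[:2];return np.c_[C*d[:,0]+S*d[:,1],-S*d[:,0]+C*d[:,1]]
print("stop end",loc([c(245,111),c(245,136)],.031).round(4).tolist())
print("offcut",loc([c(262,303),c(348,296),c(345,250),c(262,255)],.026).round(4).tolist())
print("carr top",loc([c(255,160),c(261,245),c(381,235),c(378,155)],.018+.070).round(4).tolist())
print("rail",loc([c(112,216),c(738,184)],.062).round(4).tolist(), "knob",loc([c(548,145)],.018+.078+.106).round(4))
k=lambda u,v:(420+(u-520)/5.4-.4,215+v/5.4-.4)
t=[(.065,.025,.008),(.065,-.025,.008),(-.065,-.025,.008),(-.065,.025,.008)]
print("tile",fit("top",[k(580,57),k(680,50),k(707,302),k(607,310)],t,[.4,-.35,0]))
g=520/85;k2=lambda u,v:(140+u/g-.4,195+v/g-.4)
for ex in((.08,.06)):pass
a,b=.08,.06
print("tub",fit("top",[k2(55,130),k2(325,65),k2(410,415),k2(128,490)],[(a,b,.045),(a,-b,.045),(-a,-b,.045),(-a,b,.045)],[.4,.4,0.]))
print("glue",px2w("top",[(256,279)],.065),"cupW",px2w("top",[(454,177)],.09),"cupB",px2w("top",[(179,161)],.09))
o=robot.get_obs();print(R.from_euler('xyz',o['ee_rot']).as_matrix().round(4))
E
```

```text
cutter [ 0.5817 -0.0107  0.0488] [[-0.9, -1.0], [-1.0, 0.4], [0.6, -1.3], [1.1, 1.2], [-0.2, 0.4], [-0.3, -0.1], [1.2, 1.3], [-0.2, -1.5]]
stop end [[0.0608, 0.1], [0.0462, 0.1006]]
offcut [[-0.0499, 0.0951], [-0.0484, 0.046], [-0.0219, 0.0465], [-0.0224, 0.094]]
carr top [[0.0222, 0.0921], [-0.0243, 0.0908], [-0.0222, 0.0259], [0.0217, 0.0254]]
rail [[-0.0008, 0.174], [-0.0002, -0.1749]] knob [[ 0.0031 -0.0559]]
tile (array([ 0.45786485, -0.34412104,  0.06464275]), array([[ 0.5, -0. ],
       [-0.5,  0.1],
       [-0.4,  0.1],
       [ 0.4, -0.1]]))
tub (array([0.48145698, 0.37989676, 0.25724762]), array([[ 0.5,  0.3],
       [-0.3, -0.3],
       [-1.1,  0.3],
       [ 0.7, -0.3]]))
glue [[0.3777943  0.16415332 0.065     ]] cupW [[ 0.64169524 -0.35650459  0.09      ]] cupB [[0.68435926 0.36867887 0.09      ]]
[[-9.563e-01  2.925e-01  0.000e+00]
 [ 2.925e-01  9.563e-01  1.000e-04]
 [-0.000e+00  1.000e-04 -1.000e+00]]
```

Call:
servo_tool(plan=[[-1, -0.6, 0, 0, 0, 0.78, 0], [-1, -0.6, 0, 0, 0, 0.78, 0], [-1, -0.6, 0, 0, 0, 0.78, 0], [-1, -0.6, 0, 0, 0, 0.78, 0], [-1, -0.6, 0, 0, 0, 0.78, 0], [-1, -0.6, 0, 0, 0, 0.78, 0], [-1, -0.6, 0, 0, 0, 0.78, 0], [-1, -0.6, 0, 0, 0, 0.78, 0], [-1, -0.6, 0, 0, 0, 0.78, 0], [-1, -0.6, 0, 0, 0, 0.78, 0], [-1, -0.6, 0, 0, 0, 0.78, 0]])

```text
time: 2.12
tool_pos: [0.239, 0.4393, 0.2226]
ee_rot: [3.141, -0.0, 1.618]
wrist_force: [0.3, 0.4, 0.2]
width: 0.0239
finger_force: 0.0
```

Call:
servo_tool(plan=[[-1, 1, 0, 0, 0, 0, 0], [-1, 1, 0, 0, 0, 0, 0], [-1, 1, 0, 0, 0, 0, 0], [-1, 1, 0, 0, 0, 0, 0]])

```text
time: 2.45
tool_pos: [0.3464, 0.3415, 0.2225]
ee_rot: [3.14, 0.002, 1.619]
wrist_force: [-0.2, 0.4, 0.1]
width: 0.0007
finger_force: 0.0
```

Call:
servo_tool(plan=[[-1, 1, 0, 0, 0, 0, 0], [-1, 1, 0, 0, 0, 0, 0], [-1, 1, 0, 0, 0, 0, 0], [-1, 1, 0, 0, 0, 0, 0]])

```text
time: 2.78
tool_pos: [0.4514, 0.2459, 0.2223]
ee_rot: [3.14, 0.002, 1.618]
wrist_force: [-0.4, 0.6, 0.1]
width: 0.0004
finger_force: 0.0
```

Call:
servo_tool(plan=[[-1, 1, 0, 0, 0, 0, 0], [-1, 1, 0, 0, 0, 0, 0], [-1, 1, 0, 0, 0, 0, 0], [-1, 1, 0, 0, 0, 0, 0], [-1, 1, 0, 0, 0, 0, 0]])

```text
time: 3.2
tool_pos: [0.5553, 0.1514, 0.2215]
ee_rot: [-3.141, 0.001, 1.617]
wrist_force: [-0.4, 0.1, 0.1]
width: 0.0005
finger_force: 0.0
```

Call:
servo_tool(plan=[[-0.43, 0.19, 0.4, 0, 0, 0, 0], [-0.43, 0.19, 0.8, 0, 0, 0, 0], [-0.43, 0.19, 1, 0, 0, 0, 0], [-0.43, 0.19, 1, 0, 0, 0, 0]])

```text
time: 3.53
tool_pos: [0.5687, 0.1121, 0.1141]
ee_rot: [-3.126, 0.0, 1.621]
wrist_force: [-0.5, 0.0, -1.6]
width: 0.0002
finger_force: 0.0
```

Call:
servo_tool(plan=[[0, 0, 0.2, 0, 0, 0, 0], [0, 0, 0.35, 0, 0, 0, 0], [0, 0, 0.35, 0, 0, 0, 0]])

```text
time: 3.78
tool_pos: [0.5721, 0.1138, 0.086]
ee_rot: [-3.137, -0.001, 1.622]
wrist_force: [0.2, -0.2, -1.0]
width: 0.0006
finger_force: 0.0
```

Call:
servo_tool(plan=[[-0.1, 0, 0, 0, 0, 0, 0], [-0.25, 0, 0, 0, 0, 0, 0], [-0.4, 0, 0, 0, 0, 0, 0], [-0.6, 0, 0, 0, 0, 0, 0], [-0.8, 0, 0, 0, 0, 0, 0], [-1, 0, 0, 0, 0, 0, 0], [-1, 0, 0, 0, 0, 0, 0]])

```text
time: 4.37
tool_pos: [0.5804, 0.0098, 0.0902]
ee_rot: [3.138, 0.002, 1.618]
wrist_force: [1.0, 0.6, -0.0]
width: 0.0002
finger_force: 0.0
```

Call:
servo_tool(plan=[[-0.1, 0, 0.03, 0, 0, 0, 0], [-0.25, 0, 0.03, 0, 0, 0, 0], [-0.4, 0, 0.03, 0, 0, 0, 0], [-0.55, 0, 0.03, 0, 0, 0, 0], [-0.65, 0, 0.03, 0, 0, 0, 0], [-0.72, 0, 0.03, 0, 0, 0, 0], [-0.76, 0, 0.03, 0, 0, 0, 0], [-0.79, 0, 0.03, 0, 0, 0, 0]])

```text
time: 5.03
tool_pos: [0.5834, -0.0662, 0.085]
ee_rot: [3.141, -0.001, 1.62]
wrist_force: [0.8, 2.7, 1.1]
width: 0.0003
finger_force: 1.3
```

```bash
python3 - <<'E'
from h import *
im=cv2.cvtColor(snap("top","top1.png"),cv2.COLOR_RGB2BGR)
c=im[150:270,225:405]; cv2.imwrite('pics/crop3.png',cv2.resize(c,None,fx=4.4,fy=4.4,interpolation=cv2.INTER_CUBIC))
E
```

```text
(no output)
```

View pics/crop3.png

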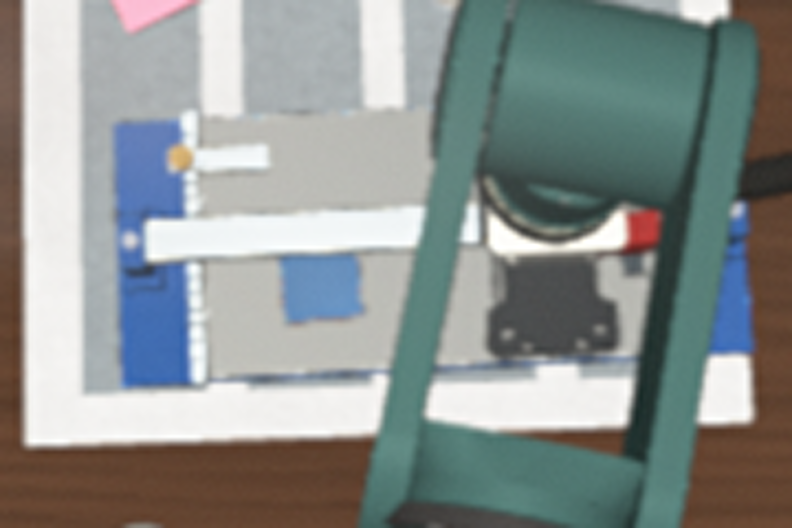

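The carriage is pushed well back (red at about (367,204)), and the offcut (298,215) has stayed, its far part under the rail. I'll push gently into the end stop.

Call:
servo_tool(plan=[[-0.03, 0, 0, 0, 0, 0, 0], [-0.06, 0, 0, 0, 0, 0, 0], [-0.09, 0, 0, 0, 0, 0, 0], [-0.09, 0, 0, 0, 0, 0, 0]])

```text
time: 5.42
tool_pos: [0.5833, -0.0723, 0.0845]
ee_rot: [-3.141, -0.007, 1.621]
wrist_force: [-1.2, 8.4, 2.8]
width: 0.0004
finger_force: 4.7
```

Call:
servo_tool(plan=[[-0.02, 0, 0, 0, 0, 0, 0], [-0.04, 0, 0, 0, 0, 0, 0], [-0.04, 0, 0, 0, 0, 0, 0]])

```text
time: 5.67
tool_pos: [0.5833, -0.0725, 0.0846]
ee_rot: [-3.141, -0.014, 1.622]
wrist_force: [-0.9, 17.0, 4.2]
width: 0.0003
finger_force: 8.8
```

Call:
servo_tool(plan=[[0.3, 0, 0, 0, 0, 0.07, 0], [0.7, -0.15, -0.2, 0, 0, 0.15, 70], [1, -0.3, -0.3, 0, 0, 0.95, 70], [1, -0.3, -0.3, 0, 0, 0.95, 70], [1, -0.3, -0.3, 0, 0, 0.95, 70], [1, -0.3, -0.3, 0, 0, 0.95, 70], [1, -0.3, -0.3, 0, 0, 0.95, 70], [1, -0.3, -0.3, 0, 0, 0.95, 70], [1, -0.3, -0.3, 0, 0, 0.95, 70], [1, -0.3, -0.3, 0, 0, 0.95, 70], [1, -0.3, -0.3, 0, 0, 0.95, 70], [1, -0.3, -0.3, 0, 0, 0.95, 70]])

```text
time: 6.67
tool_pos: [0.5483, 0.018, 0.1138]
ee_rot: [3.14, 0.002, 0.128]
wrist_force: [0.5, 0.1, 0.1]
width: 0.0685
finger_force: 0.0
```

```bash
cat > mv.py <<'E'
import sys
from h import *
Q=(.5817,-.0107,.0488)
# args: frame(c|w) x y z yaw  -> rows' shift / turn; yaw of tool x relative to frame
f=sys.argv[1];x,y,z,a=map(float,sys.argv[2:6])
if f=='c':
    C,S=np.cos(Q[2]),np.sin(Q[2]);x,y,a=Q[0]+C*x-S*y,Q[1]+S*x+C*y,a+Q[2]
o=robot.get_obs();M=R.from_euler('xyz',o['ee_rot']);p=o['tool_pos']
Mt=R.from_euler('xyz',[np.pi,0,a])
d=M.inv().apply(np.array([x,y,z])-p)/.1; r=(M.inv()*Mt).as_rotvec()/(np.pi/2)
e=p[:2]-Q[:2];C,S=np.cos(Q[2]),np.sin(Q[2])
print("shift",d.round(3),"turn",r.round(3),"local now",[round(C*e[0]+S*e[1],4),round(-S*e[0]+C*e[1],4),round(p[2],4)],"j6",o['joint_positions'][5].round(2),"t",o['time'],"F",o['wrist_force'].round(1))
E
python3 mv.py c -.035 .0705 .037 0
python3 - <<'E'
from fit import *
im=snap("top","top2.png")
h=cv2.cvtColor(im,cv2.COLOR_RGB2HSV);m=cv2.inRange(h,(95,80,90),(118,255,255))
m[:,:280]=0;m[:,330:]=0;m[:195]=0;m[230:]=0
n,l,s,c=cv2.connectedComponentsWithStats(m);print(s[1:].tolist())
E
```

```text
shift [ 0.003 -0.404  0.767] turn [0.001 0.001 0.051] local now [np.float64(-0.032), np.float64(0.0303), np.float64(0.1138)] j6 1.37 t 6.6667 F [0.5 0.1 0.1]
[[302, 221, 2, 1, 2]]
```

Call:
servo_tool(plan=[[0, -0.4, 0, 0, 0, 0.05, 70], [0, -0.4, 0.3, 0, 0, 0.05, 70], [0, -0.4, 0.55, 0, 0, 0.05, 70], [0, -0.4, 0.65, 0, 0, 0.05, 70], [0, -0.4, 0.65, 0, 0, 0.05, 70]])

```text
time: 7.13
tool_pos: [0.5406, 0.0582, 0.0457]
ee_rot: [3.141, 0.008, 0.058]
wrist_force: [-0.4, -0.6, 0.2]
width: 0.0695
finger_force: 0.0
```

```bash
python3 mv.py c -.035 .0705 .037 0
```

```text
shift [0.028 0.003 0.087] turn [0.    0.005 0.006] local now [np.float64(-0.0377), np.float64(0.0708), np.float64(0.0457)] j6 1.52 t 7.1333 F [-0.4 -0.6  0.2]
```

Call:
servo_tool(plan=[[0.02, 0, 0.05, 0, 0, 0, 70], [0.02, 0, 0.09, 0, 0, 0, 70], [0.02, 0, 0.09, 0, 0, 0, 40], [0.02, 0, 0.09, 0, 0, 0, 40], [0.02, 0, 0.09, 0, 0, 0, 40], [0.02, 0, 0.09, 0, 0, 0, 40], [0.02, 0, 0.09, 0, 0, 0, 40]])

```text
time: 7.72
tool_pos: [0.5461, 0.0585, 0.0414]
ee_rot: [3.141, -0.002, 0.056]
wrist_force: [0.3, -0.3, 2.3]
width: 0.0487
finger_force: 30.0
```

```bash
python3 - <<'E'
from h import *
for i in range(4):
    snap("side"); o=robot.get_obs(); print(o['tool_pos'].round(4),o['wrist_force'].round(1),o['width'].round(4))
E
```

```text
Traceback (most recent call last):
AttributeError: 'float' object has no attribute 'round'
```

Call:
servo_tool(plan=[[-0.08, 0, -0.01, 0, 0, 0, 40], [-0.16, 0, -0.02, 0, 0, 0, 40], [-0.25, 0, -0.02, 0, 0, 0, 40], [-0.35, 0, -0.02, 0, 0, 0, 40], [-0.36, 0, -0.02, 0, 0, 0, 40]])

```text
time: 8.18
tool_pos: [0.5069, 0.0568, 0.0419]
ee_rot: [-3.141, 0.002, 0.056]
wrist_force: [-0.1, 0.6, -1.0]
width: 0.048
finger_force: 30.0
```

Call:
servo_tool(plan=[[0, 0, -0.15, 0, 0, 0, 40], [0, 0, -0.4, 0, 0, 0, 40], [0, 0, -0.8, 0, 0, 0, 40], [0, 0, -1, 0, 0, 0, 40]])

```text
time: 8.52
tool_pos: [0.5105, 0.0567, 0.1464]
ee_rot: [3.141, -0.005, 0.056]
wrist_force: [1.2, -0.8, 1.0]
width: 0.0485
finger_force: 30.0
```

```bash
python3 mv.py w .4815 .380 .14 .257; python3 - <<'E'
from h import *
s=snap("side");print(robot.find_in("offcut","side"))
cv2.imwrite('pics/side2.png',cv2.resize(s[100:300,180:440,::-1],None,fx=3,fy=3,interpolation=cv2.INTER_CUBIC))
E
```

```text
shift [-0.109 -3.244  0.063] turn [ 0.    -0.003 -0.128] local now [np.float64(-0.0678), np.float64(0.0708), np.float64(0.1464)] j6 1.51 t 8.5167 F [ 1.2 -0.8  1. ]
[{'extent': [235.1, 256.8, 26.5, 16.0], 'conf': 0.63}, {'extent': [337.9, 201.9, 21.1, 15.6], 'conf': 0.59}, {'extent': [250.9, 286.5, 24.1, 20.6], 'conf': 0.53}, {'extent': [290.1, 204.1, 28.0, 13.8], 'conf': 0.43}]
```

View pics/side2.png

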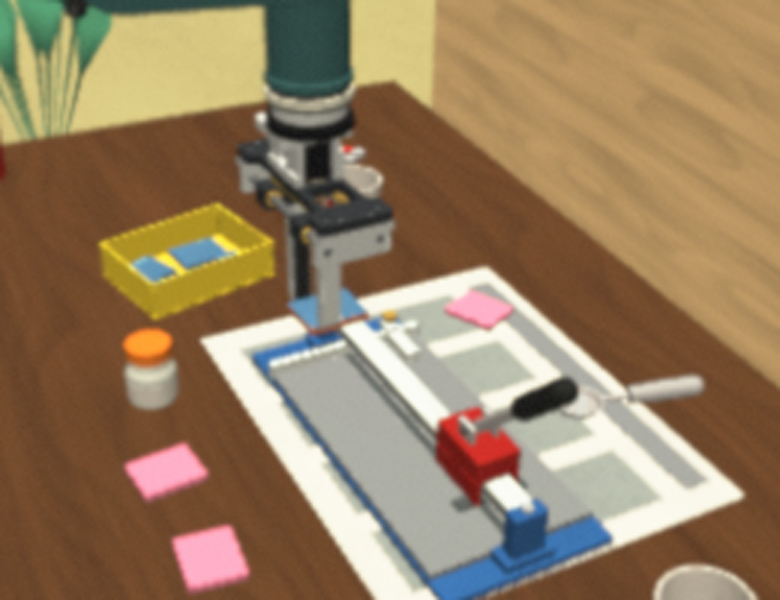

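The side view shows the blue offcut held level in the gripper (about (291,204)), and the carriage at the far end of the rail.

Call:
servo_tool(plan=[[0, -0.3, 0, 0, 0, -0.06, 40], [0, -0.7, 0, 0, 0, -0.128, 40], [0, -1, 0, 0, 0, -0.128, 40], [0, -1, 0, 0, 0, -0.128, 40]])

```text
time: 8.95
tool_pos: [0.502, 0.1609, 0.1403]
ee_rot: [-3.138, 0.003, 0.262]
wrist_force: [-0.4, -0.1, -1.0]
width: 0.0485
finger_force: 30.0
```

Call:
servo_tool(plan=[[0.07, -0.4, 0, 0, 0, 0, 40], [0.07, -0.74, 0, 0, 0, 0, 40], [0.07, -0.74, 0, 0, 0, 0, 40]])

```text
time: 9.2
tool_pos: [0.4894, 0.234, 0.1404]
ee_rot: [-3.139, 0.003, 0.262]
wrist_force: [0.9, 0.2, -1.6]
width: 0.0487
finger_force: 30.0
```

Call:
servo_tool(plan=[[0.07, -0.4, 0, 0, 0, 0, 40], [0.07, -0.74, 0, 0, 0, 0, 40], [0.07, -0.74, 0, 0, 0, 0, 40]])

```text
time: 9.45
tool_pos: [0.4776, 0.3069, 0.1406]
ee_rot: [-3.139, 0.003, 0.262]
wrist_force: [-0.7, -1.2, 0.1]
width: 0.0482
finger_force: 30.0
```

Call:
servo_tool(plan=[[0.07, -0.4, 0, 0, 0, 0, 40], [0.07, -0.74, 0, 0, 0, 0, 40], [0.07, -0.74, 0.3, 0, 0, 0, 40], [0.07, -0.74, 0.5, 0, 0, 0, 40], [0.07, -0.74, 0.5, 0, 0, 0, 40]])

```text
time: 9.87
tool_pos: [0.4644, 0.3736, 0.0855]
ee_rot: [3.137, 0.012, 0.258]
wrist_force: [-0.2, -1.0, -2.2]
width: 0.0482
finger_force: 30.0
```

```bash
python3 mv.py w .468 .376 .04 .257
```

```text
shift [ 0.047 -0.016  0.454] turn [0.003 0.008 0.   ] local now [np.float64(-0.0984), np.float64(0.3896), np.float64(0.0855)] j6 1.9 t 9.8667 F [-0.2 -1.  -2.2]
```

Call:
servo_tool(plan=[[0.03, 0, 0.2, 0, 0, 0, 40], [0.03, 0, 0.35, 0, 0, 0, 40], [0.03, 0, 0.46, 0, 0, 0, 40], [0.03, 0, 0.48, 0, 0, 0, 40], [0.03, 0, 0.48, 0, 0, 0, 64], [0.03, 0, 0.48, 0, 0, 0, 64], [0.03, 0, 0.48, 0, 0, 0, 64], [0.03, 0, 0.3, 0, 0, 0, 64], [0.03, 0, 0, 0, 0, 0, 64], [0.03, 0, -0.4, 0, 0, 0, 64], [0.03, 0, -0.6, 0, 0, 0, 64]])

```text
time: 10.78
tool_pos: [0.4724, 0.3785, 0.1589]
ee_rot: [-3.139, -0.008, 0.257]
wrist_force: [-0.9, -0.1, 1.8]
width: 0.0639
finger_force: 0.0
```

```bash
python3 mv.py w .415 -.347 .14 .0646; python3 - <<'E'
from h import *
s=snap("side")
cv2.imwrite('pics/side3.png',cv2.resize(s[150:250,190:300,::-1],None,fx=4,fy=4,interpolation=cv2.INTER_CUBIC))
E
```

```text
shift [-2.403  6.871  0.15 ] turn [-0.002 -0.005  0.123] local now [np.float64(-0.0902), np.float64(0.3941), np.float64(0.1589)] j6 1.9 t 10.7833 F [-0.9 -0.1  1.8]
```

View pics/side3.png

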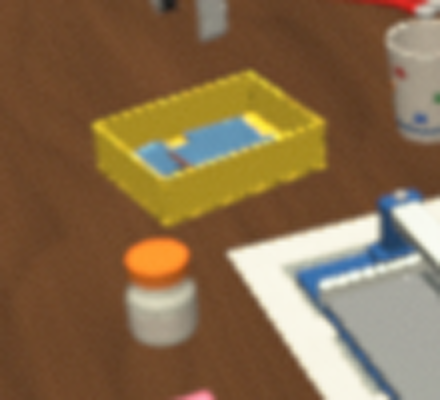

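The side crop shows the offcut resting among the pieces in the tub (about (240,187)), with the gripper empty. Next is the tile.

Call:
servo_tool(plan=[[0, 0.4, 0, 0, 0, 0.06, 70], [0, 0.8, 0, 0, 0, 0.123, 70], [0, 1, 0, 0, 0, 0.123, 70]])

```text
time: 11.08
tool_pos: [0.4972, 0.2779, 0.1539]
ee_rot: [3.14, -0.003, 0.06]
wrist_force: [-0.3, -0.1, 0.3]
width: 0.0701
finger_force: 0.0
```

Call:
servo_tool(plan=[[-0.2, 0.4, 0, 0, 0, 0, 70], [-0.2, 0.8, 0, 0, 0, 0, 70], [-0.2, 1, 0, 0, 0, 0, 70]])

```text
time: 11.33
tool_pos: [0.4822, 0.1763, 0.1533]
ee_rot: [3.14, -0.002, 0.062]
wrist_force: [1.2, 0.6, 0.7]
width: 0.07
finger_force: 0.0
```

Call:
servo_tool(plan=[[-0.2, 0.4, 0, 0, 0, 0, 70], [-0.2, 0.8, 0, 0, 0, 0, 70], [-0.2, 1, 0, 0, 0, 0, 70]])

```text
time: 11.58
tool_pos: [0.4685, 0.0752, 0.1534]
ee_rot: [3.14, -0.002, 0.062]
wrist_force: [0.5, 0.3, -0.1]
width: 0.0701
finger_force: 0.0
```

Call:
servo_tool(plan=[[-0.2, 0.4, 0, 0, 0, 0, 70], [-0.2, 0.8, 0, 0, 0, 0, 70], [-0.2, 1, 0, 0, 0, 0, 70]])

```text
time: 11.83
tool_pos: [0.4549, -0.026, 0.1535]
ee_rot: [3.139, -0.002, 0.062]
wrist_force: [-0.1, -0.6, -0.1]
width: 0.07
finger_force: 0.0
```

Call:
servo_tool(plan=[[-0.2, 0.4, 0, 0, 0, 0, 70], [-0.2, 0.8, 0, 0, 0, 0, 70], [-0.2, 1, 0, 0, 0, 0, 70]])

```text
time: 12.08
tool_pos: [0.4413, -0.1273, 0.1535]
ee_rot: [3.139, -0.002, 0.061]
wrist_force: [0.5, 0.2, 0.4]
width: 0.0698
finger_force: 0.0
```

Call:
servo_tool(plan=[[-0.2, 0.4, 0, 0, 0, 0, 70], [-0.2, 0.8, 0, 0, 0, 0, 70], [-0.2, 1, 0, 0, 0, 0, 70]])

```text
time: 12.33
tool_pos: [0.4276, -0.2287, 0.1535]
ee_rot: [3.138, -0.002, 0.061]
wrist_force: [-0.2, 0.6, -0.1]
width: 0.07
finger_force: 0.0
```

Call:
servo_tool(plan=[[-0.2, 0.4, 0, 0, 0, 0, 70], [-0.2, 0.8, 0, 0, 0, 0, 70], [-0.2, 1, 0, 0, 0, 0, 70], [-0.2, 1, 0, 0, 0, 0, 70]])

```text
time: 12.67
tool_pos: [0.4142, -0.3302, 0.153]
ee_rot: [3.139, -0.001, 0.059]
wrist_force: [-1.0, 0.4, 0.3]
width: 0.0697
finger_force: 0.0
```

```bash
python3 mv.py w .413 -.347 .019 .0646
```

```text
shift [-0.023  0.163  1.34 ] turn [ 0.002 -0.001 -0.003] local now [np.float64(-0.1828), np.float64(-0.3109), np.float64(0.153)] j6 0.73 t 12.6667 F [-1.   0.4  0.3]
```

Call:
servo_tool(plan=[[-0.02, 0.16, 0.4, 0, 0, 0, 70], [-0.02, 0.16, 0.8, 0, 0, 0, 70], [-0.02, 0.16, 1, 0, 0, 0, 70], [-0.02, 0.16, 1, 0, 0, 0, 70], [-0.02, 0.16, 1, 0, 0, 0, 70]])

```text
time: 13.08
tool_pos: [0.4134, -0.3406, 0.052]
ee_rot: [-3.14, 0.001, 0.065]
wrist_force: [0.4, -0.4, 0.5]
width: 0.0698
finger_force: 0.0
```

```bash
python3 mv.py w .413 -.347 .019 .0646
```

```text
shift [-0.008  0.064  0.33 ] turn [-0.001  0.001  0.   ] local now [np.float64(-0.1842), np.float64(-0.3213), np.float64(0.052)] j6 0.71 t 13.0833 F [ 0.4 -0.4  0.5]
```

Call:
servo_tool(plan=[[0, 0, 0.15, 0, 0, 0, 70], [0, 0, 0.15, 0, 0, 0, 70]])

```text
time: 13.25
tool_pos: [0.4144, -0.3417, 0.0387]
ee_rot: [3.14, -0.001, 0.065]
wrist_force: [-0.7, 0.4, -0.5]
width: 0.0701
finger_force: 0.0
```

Call:
servo_tool(plan=[[0, 0, 0, 0, 0, 0, 70], [0, 0, 0, 0, 0, 0, 70]])

```text
time: 13.42
tool_pos: [0.4149, -0.3426, 0.0399]
ee_rot: [3.139, -0.003, 0.064]
wrist_force: [-0.1, 0.7, -0.1]
width: 0.0698
finger_force: 0.0
```

```bash
python3 mv.py w .413 -.347 .019 .0646
```

```text
shift [-0.022  0.042  0.209] turn [ 0.002 -0.002 -0.   ] local now [np.float64(-0.1828), np.float64(-0.3234), np.float64(0.0399)] j6 0.71 t 13.4167 F [-0.1  0.7 -0.1]
```

Call:
servo_tool(plan=[[-0.02, 0.04, 0.1, 0, 0, 0, 70], [-0.02, 0.04, 0.18, 0, 0, 0, 70], [-0.02, 0.04, 0.2, 0, 0, 0, 70], [-0.02, 0.04, 0.2, 0, 0, 0, 40], [-0.02, 0.04, 0.2, 0, 0, 0, 40], [-0.02, 0.04, 0.2, 0, 0, 0, 40], [-0.02, 0.04, 0.2, 0, 0, 0, 40], [-0.02, 0.04, 0.2, 0, 0, 0, 40]])

```text
time: 14.08
tool_pos: [0.4119, -0.3461, 0.0173]
ee_rot: [3.142, 0.0, 0.064]
wrist_force: [0.0, -0.7, 0.9]
width: 0.0496
finger_force: 30.3
```

Call:
servo_tool(plan=[[0, 0, -0.2, 0, 0, 0, 40], [0, 0, -0.5, 0, 0, 0, 40], [0, 0, -0.8, 0, 0, 0, 40], [0, 0, -1, 0, 0, 0.01, 40], [0, 0, -1, 0, 0, 0.01, 40]])

```text
time: 14.5
tool_pos: [0.414, -0.3479, 0.1224]
ee_rot: [3.135, -0.006, 0.048]
wrist_force: [0.7, -0.6, -0.9]
width: 0.0496
finger_force: 29.9
```

Call:
servo_tool(plan=[[0.04, -0.2, -0.15, 0, 0, 0, 40], [0.08, -0.5, -0.15, 0, 0, 0, 40], [0.12, -0.75, -0.15, 0, 0, 0, 40], [0.12, -1, -0.15, 0, 0, 0, 40]])

```text
time: 14.83
tool_pos: [0.4185, -0.2438, 0.1302]
ee_rot: [-3.139, 0.002, 0.048]
wrist_force: [-0.0, 1.1, -0.9]
width: 0.0493
finger_force: 29.9
```

Call:
servo_tool(plan=[[0.04, -0.25, 0, 0, 0, 0, 40], [0.08, -0.5, 0, 0, 0, 0, 40], [0.12, -0.75, 0, 0, 0, 0, 40], [0.12, -1, 0, 0, 0, 0, 40]])

```text
time: 15.17
tool_pos: [0.4254, -0.1432, 0.13]
ee_rot: [-3.139, 0.003, 0.049]
wrist_force: [0.6, 0.6, -0.8]
width: 0.0498
finger_force: 29.9
```

Call:
servo_tool(plan=[[0.04, -0.25, 0, 0, 0, 0, 40], [0.08, -0.5, 0, 0, 0, 0, 40], [0.12, -0.75, 0, 0, 0, 0, 40], [0.12, -1, 0, 0, 0, 0, 40]])

```text
time: 15.5
tool_pos: [0.4325, -0.043, 0.1301]
ee_rot: [-3.14, 0.003, 0.049]
wrist_force: [0.6, -0.4, -1.3]
width: 0.0497
finger_force: 29.9
```

Call:
servo_tool(plan=[[0.04, -0.25, 0, 0, 0, 0, 40], [0.08, -0.5, 0, 0, 0, 0, 40], [0.12, -0.75, 0, 0, 0, 0, 40], [0.12, -1, 0, 0, 0, 0, 40], [0.12, -1, 0, 0, 0, 0, 40]])

```text
time: 15.92
tool_pos: [0.4389, 0.0595, 0.1301]
ee_rot: [-3.139, 0.004, 0.053]
wrist_force: [0.3, -0.6, -1.4]
width: 0.0496
finger_force: 29.9
```

```bash
python3 mv.py c -.14 .095 .060 0
```

```text
shift [-0.004 -0.178  0.701] turn [-0.002  0.003  0.003] local now [np.float64(-0.1392), np.float64(0.077), np.float64(0.1301)] j6 1.52 t 15.9167 F [ 0.3 -0.6 -1.4]
```

Lower to just above the bed and check tilt and clearance before sliding in.

Call:
servo_tool(plan=[[-0.01, -0.17, 0.2, 0, 0, 0, 40], [-0.01, -0.17, 0.5, 0, 0, 0, 40], [-0.01, -0.17, 0.75, 0, 0, 0, 40], [-0.01, -0.17, 0.87, 0, 0, 0, 40], [-0.01, -0.17, 0.87, 0, 0, 0, 40], [-0.01, -0.17, 0.87, 0, 0, 0, 40]])

```text
time: 16.42
tool_pos: [0.4373, 0.0722, 0.0437]
ee_rot: [3.141, 0.004, 0.048]
wrist_force: [0.2, -0.3, -1.5]
width: 0.0495
finger_force: 29.9
```

```bash
python3 mv.py c -.0635 .095 .039 0; python3 - <<'E'
from h import *
s=snap("side")
cv2.imwrite('pics/side4.png',cv2.resize(s[160:310,220:400,::-1],None,fx=4,fy=4,interpolation=cv2.INTER_CUBIC))
E
```

```text
shift [ 0.767 -0.052  0.044] turn [ 0.     0.003 -0.001] local now [np.float64(-0.1402), np.float64(0.0899), np.float64(0.0437)] j6 1.56 t 16.4167 F [ 0.2 -0.3 -1.5]
```

View pics/side4.png

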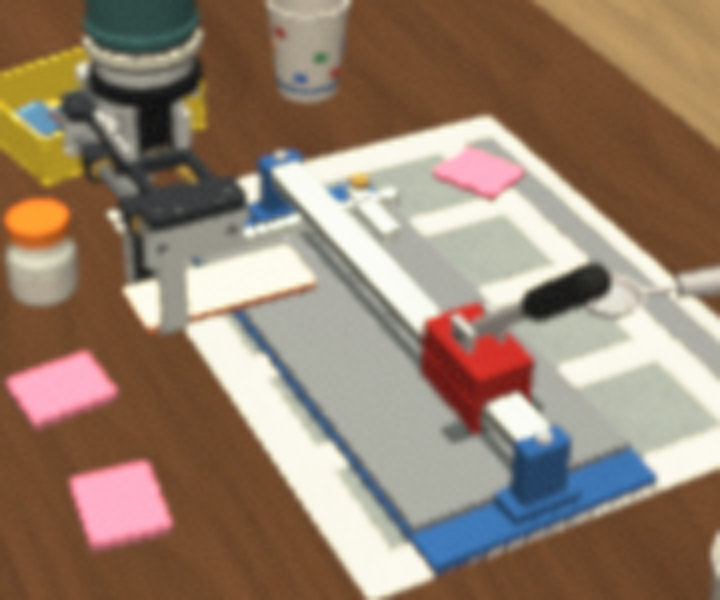

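The tile is level in the gripper over the bed's near edge (tile at about (275,233)), clear of the glue pot. Now slide it under the rail.

Call:
servo_tool(plan=[[0.1, 0, 0.03, 0, 0, 0, 40], [0.25, 0, 0.05, 0, 0, 0, 40], [0.4, 0, 0.05, 0, 0, 0, 40], [0.53, 0, 0.05, 0, 0, 0, 40], [0.62, 0, 0.05, 0, 0, 0, 40], [0.68, 0, 0.05, 0, 0, 0, 40], [0.68, 0, 0.05, 0, 0, 0, 40], [0.68, 0, 0.05, 0, 0, 0, 40]])

```text
time: 17.13
tool_pos: [0.5067, 0.0759, 0.0408]
ee_rot: [-3.141, -0.0, 0.048]
wrist_force: [0.6, 0.4, -0.7]
width: 0.0496
finger_force: 29.9
```

```bash
python3 mv.py c -.0635 .093 .036 0
```

```text
shift [ 0.071 -0.028  0.048] turn [-0. -0. -0.] local now [np.float64(-0.0706), np.float64(0.0902), np.float64(0.0408)] j6 1.56 t 17.1333 F [ 0.6  0.4 -0.7]
```

Approach the stop slowly and watch the force.

Call:
servo_tool(plan=[[0.02, 0, 0.02, 0, 0, 0, 40], [0.04, 0, 0.04, 0, 0, 0, 40], [0.06, 0, 0.04, 0, 0, 0, 40], [0.06, 0, 0.04, 0, 0, 0, 40], [0.06, 0, 0.04, 0, 0, 0, 40]])

```text
time: 17.55
tool_pos: [0.5125, 0.0763, 0.0363]
ee_rot: [-3.142, 0.0, 0.048]
wrist_force: [-1.0, 0.1, -0.7]
width: 0.0491
finger_force: 29.9
```

Call:
servo_tool(plan=[[0.01, 0, 0, 0, 0, 0, 40], [0.02, 0, 0, 0, 0, 0, 40], [0.02, 0, 0, 0, 0, 0, 40], [0.02, 0, 0, 0, 0, 0, 40]])

```text
time: 17.88
tool_pos: [0.5128, 0.0763, 0.0356]
ee_rot: [3.141, 0.005, 0.048]
wrist_force: [-4.9, -0.5, 0.3]
width: 0.0499
finger_force: 29.9
```

The tile's end touches the stop (about −5 N). Release and lift.

Call:
servo_tool(plan=[[0, 0, 0, 0, 0, 0, 62], [0, 0, 0, 0, 0, 0, 62], [0, 0, 0, 0, 0, 0, 62], [0, 0, -0.2, 0, 0, 0, 62], [0, 0, -0.6, 0, 0, 0, 62], [0, 0, -0.9, 0, 0, 0, 62]])

```text
time: 18.38
tool_pos: [0.5153, 0.0765, 0.1283]
ee_rot: [-3.141, -0.002, 0.048]
wrist_force: [0.7, -0.1, 0.9]
width: 0.0621
finger_force: 0.0
```

Call:
servo_tool(plan=[[0.2, 0.2, 0, 0, 0, -0.95, 54], [0.6, 0.5, 0, 0, 0, -0.95, 54], [0.6, 0.5, 0, 0, 0, -0.95, 54], [0.6, 0.5, 0, 0, 0, -0.95, 54], [0.6, 0.5, 0, 0, 0, -0.95, 54], [0.6, 0.5, 0, 0, 0, -0.95, 54], [0.6, 0.5, 0, 0, 0, -0.95, 54], [0.6, 0.5, 0, 0, 0, -0.95, 54], [0.6, 0.5, 0, 0, 0, -0.95, 54], [0.6, 0.5, 0, 0, 0, -0.95, 54], [0.6, 0.5, 0, 0, 0, -0.95, 54], [0.6, 0.5, 0, 0, 0, -0.95, 54]])

```text
time: 19.38
tool_pos: [0.5779, 0.0294, 0.1271]
ee_rot: [3.139, -0.0, 1.547]
wrist_force: [1.3, -0.1, 0.0]
width: 0.054
finger_force: 0.0
```

```bash
python3 mv.py c -.004 .038 .037 1.5708
```

```text
shift [-0.024 -0.022  0.901] turn [ 0.002 -0.    -0.047] local now [np.float64(-0.0018), np.float64(0.0402), np.float64(0.1271)] j6 -0.02 t 19.3833 F [ 1.3 -0.1  0. ]
```

Call:
servo_tool(plan=[[-0.04, -0.02, 0.1, 0, 0, -0.047, 54], [-0.04, -0.02, 0.4, 0, 0, -0.047, 54], [-0.04, -0.02, 0.7, 0, 0, -0.047, 54], [-0.04, -0.02, 0.85, 0, 0, -0.047, 54], [-0.04, -0.02, 0.88, 0, 0, -0.047, 54], [-0.04, -0.02, 0.88, 0, 0, -0.047, 54]])

```text
time: 19.88
tool_pos: [0.5749, 0.0254, 0.038]
ee_rot: [-3.141, -0.0, 1.614]
wrist_force: [-0.1, -0.1, 0.1]
width: 0.054
finger_force: 0.0
```

```bash
python3 mv.py c -.004 .087 .037 1.5708
```

```text
shift [0.506 0.007 0.01 ] turn [-0.    -0.    -0.003] local now [np.float64(-0.005), np.float64(0.0364), np.float64(0.038)] j6 -0.1 t 19.8833 F [-0.1 -0.1  0.1]
```

Call:
servo_tool(plan=[[0.08, 0.01, 0, 0, 0, -0.003, 54], [0.16, 0.01, 0, 0, 0, -0.003, 54], [0.23, 0.01, 0, 0, 0, -0.003, 54], [0.3, 0.01, 0, 0, 0, -0.003, 54], [0.36, 0.01, 0, 0, 0, -0.003, 54], [0.41, 0.01, 0, 0, 0, -0.003, 54], [0.45, 0.01, 0, 0, 0, -0.003, 54], [0.45, 0.01, 0, 0, 0, -0.003, 54]])

```text
time: 20.55
tool_pos: [0.5739, 0.0716, 0.0385]
ee_rot: [3.141, -0.001, 1.62]
wrist_force: [0.6, 0.4, -0.2]
width: 0.0541
finger_force: 0.0
```

Call:
servo_tool(plan=[[0.02, 0, 0, 0, 0, 0, 54], [0.04, 0, 0, 0, 0, 0, 54], [0.05, 0, 0, 0, 0, 0, 54], [0.05, 0, 0, 0, 0, 0, 54]])

```text
time: 20.88
tool_pos: [0.5738, 0.0737, 0.0384]
ee_rot: [-3.141, 0.003, 1.619]
wrist_force: [0.6, -3.4, 0.2]
width: 0.0541
finger_force: 2.5
```

```bash
python3 mv.py c -.004 .087 .037 1.5708
```

```text
shift [ 0.024 -0.002  0.013] turn [-0.     0.002 -0.   ] local now [np.float64(-0.0038), np.float64(0.0846), np.float64(0.0384)] j6 -0.02 t 20.8833 F [ 0.6 -3.4  0.2]
```

Call:
servo_tool(plan=[[0.02, 0, 0, 0, 0, 0, 54], [0.04, 0, 0, 0, 0, 0, 54], [0.04, 0, 0, 0, 0, 0, 54], [0.04, 0, 0, 0, 0, 0, 54]])

```text
time: 21.22
tool_pos: [0.5738, 0.074, 0.0384]
ee_rot: [-3.141, 0.01, 1.618]
wrist_force: [-0.2, -12.3, 0.3]
width: 0.0539
finger_force: 6.4
```

```bash
python3 mv.py c -.004 .05 .037 1.5708
```

```text
shift [-0.35  -0.001  0.018] turn [-0.     0.006 -0.001] local now [np.float64(-0.0038), np.float64(0.085), np.float64(0.0384)] j6 -0.01 t 21.2167 F [ -0.2 -12.3   0.3]
```

Call:
servo_tool(plan=[[-0.15, 0, 0, 0, 0, 0, 54], [-0.3, 0, 0, 0, 0, 0, 54], [-0.3, 0, -0.4, 0, 0, 0, 54], [-0.3, 0, -0.8, 0, 0, 0, 54], [-0.3, 0, -0.8, 0, 0, 0, 0]])

```text
time: 21.63
tool_pos: [0.5798, 0.0494, 0.1275]
ee_rot: [3.126, -0.001, 1.618]
wrist_force: [1.8, 0.4, 1.7]
width: 0.0502
finger_force: 0.0
```

Call:
servo_tool(plan=[[0.3, -0.4, 0, 0, 0, 0, 0], [0.6, -0.8, 0, 0, 0, 0, 0], [0.6, -1, 0, 0, 0, 0, 0], [0.6, -1, 0, 0, 0, 0, 0], [0.6, -1, 0, 0, 0, 0, 0]])

```text
time: 22.05
tool_pos: [0.4708, 0.1053, 0.1182]
ee_rot: [3.141, -0.001, 1.62]
wrist_force: [0.2, 0.2, 0.6]
width: 0.0176
finger_force: 0.0
```

```bash
python3 mv.py c -.12 .117 .037 1.5708
```

```text
shift [-0.044 -0.149  0.812] turn [ 0.    -0.     0.001] local now [np.float64(-0.1051), np.float64(0.1213), np.float64(0.1182)] j6 0.05 t 22.05 F [0.2 0.2 0.6]
```

Call:
servo_tool(plan=[[-0.04, -0.15, 0, 0, 0, 0, 0], [-0.04, -0.15, 0.35, 0, 0, 0, 0], [-0.04, -0.15, 0.65, 0, 0, 0, 0], [-0.04, -0.15, 0.8, 0, 0, 0, 0], [-0.04, -0.15, 0.8, 0, 0, 0, 0]])

```text
time: 22.47
tool_pos: [0.4556, 0.0992, 0.0347]
ee_rot: [-3.134, -0.0, 1.618]
wrist_force: [-1.1, -0.4, 0.7]
width: 0.0004
finger_force: 0.0
```

Call:
servo_tool(plan=[[0, 0.06, 0, 0, 0, 0, 0], [0, 0.12, 0, 0, 0, 0, 0], [0, 0.17, 0, 0, 0, 0, 0], [0, 0.2, 0, 0, 0, 0, 0], [0, 0.22, 0, 0, 0, 0, 0], [0, 0.22, 0, 0, 0, 0, 0]])

```text
time: 22.97
tool_pos: [0.4805, 0.101, 0.0393]
ee_rot: [3.14, -0.0, 1.619]
wrist_force: [-0.7, -0.2, 0.2]
width: 0.0005
finger_force: 0.0
```

```bash
python3 mv.py c -.096 .117 .037 1.5708
```

```text
shift [ 0.005 -0.004  0.023] turn [ 0.001 -0.    -0.   ] local now [np.float64(-0.0956), np.float64(0.1165), np.float64(0.0393)] j6 0.04 t 22.9667 F [-0.7 -0.2  0.2]
```

Call:
servo_tool(plan=[[0, 0.01, 0.015, 0, 0, 0, 0], [0, 0.02, 0.015, 0, 0, 0, 0], [0, 0.03, 0.015, 0, 0, 0, 0], [0, 0.03, 0.015, 0, 0, 0, 0]])

```text
time: 23.3
tool_pos: [0.4824, 0.1011, 0.037]
ee_rot: [3.142, -0.0, 1.619]
wrist_force: [0.4, -0.1, 0.5]
width: 0.0005
finger_force: 0.0
```

Call:
servo_tool(plan=[[0, 0.01, 0, 0, 0, 0, 0], [0, 0.02, 0, 0, 0, 0, 0], [0, 0.03, 0, 0, 0, 0, 0], [0, 0.03, 0, 0, 0, 0, 0]])

```text
time: 23.63
tool_pos: [0.4854, 0.1012, 0.037]
ee_rot: [-3.141, -0.0, 1.619]
wrist_force: [-1.1, -0.6, 0.3]
width: 0.0006
finger_force: 0.2
```

Call:
servo_tool(plan=[[0, 0.01, 0, 0, 0, 0, 0], [0, 0.02, 0, 0, 0, 0, 0], [0, 0.03, 0, 0, 0, 0, 0], [0, 0.03, 0, 0, 0, 0, 0]])

```text
time: 23.97
tool_pos: [0.486, 0.1013, 0.0367]
ee_rot: [-3.136, 0.0, 1.619]
wrist_force: [-7.1, -1.2, 5.2]
width: 0.0004
finger_force: 4.3
```

Call:
servo_tool(plan=[[0, 0.01, 0, 0, 0, 0, 0], [0, 0.02, 0, 0, 0, 0, 0], [0, 0.03, 0, 0, 0, 0, 0], [0, 0.03, 0, 0, 0, 0, 0]])

```text
time: 24.3
tool_pos: [0.4863, 0.1013, 0.0366]
ee_rot: [-3.129, 0.0, 1.619]
wrist_force: [-13.6, -1.3, 11.1]
width: 0.0005
finger_force: 8.7
```

Call:
servo_tool(plan=[[0, -0.15, 0, 0, 0, 0, 0], [0, -0.35, 0, 0, 0, 0, 0], [0, -0.4, -0.3, 0, 0, 0, 0], [0, -0.5, -0.6, 0, 0, 0, 0], [0, -0.8, -1, 0, 0, 0, 0], [0, -1, -1, 0, 0, 0, 0]])

```text
time: 24.8
tool_pos: [0.3946, 0.097, 0.1429]
ee_rot: [3.13, -0.001, 1.619]
wrist_force: [1.3, 0.1, 0.7]
width: 0.0006
finger_force: 0.0
```

Call:
servo_tool(plan=[[0.4, 0, -0.3, 0, 0, 0, 0], [0.8, 0, -0.6, 0, 0, 0, 0], [1, 0, -0.6, 0, 0, 0, 0], [1, 0, -0.6, 0, 0, 0, 0]])

```text
time: 25.13
tool_pos: [0.3879, 0.2016, 0.2008]
ee_rot: [3.134, -0.006, 1.625]
wrist_force: [0.2, -0.3, -0.1]
width: 0.0006
finger_force: 0.0
```

Call:
servo_tool(plan=[[0.4, 0, 0, 0, 0, 0, 0], [0.8, 0, 0, 0, 0, 0, 0], [1, 0, 0, 0, 0, 0, 0], [1, 0, 0, 0, 0, 0, 0]])

```text
time: 25.47
tool_pos: [0.3816, 0.2993, 0.1962]
ee_rot: [-3.141, -0.001, 1.623]
wrist_force: [-0.9, -0.7, 0.3]
width: 0.0002
finger_force: 0.0
```

```bash
python3 - <<'E'
from h import *
im=snap("top","top9.png"); s=snap("side")
a=cv2.resize(im[150:260,160:400,::-1],None,fx=3.3,fy=3.3,interpolation=cv2.INTER_CUBIC)
b=cv2.resize(s[190:280,230:400,::-1],(400,212),interpolation=cv2.INTER_CUBIC)
o=np.zeros((a.shape[0]+212,a.shape[1],3),np.uint8);o[:a.shape[0]]=a;o[a.shape[0]:,:400]=b
cv2.imwrite('pics/final.png',o)
print(px2w("top",[(0,0)],0)[0].round(1), robot.get_obs()['tool_pos'].round(3),a.shape)
E
```

```text
[1.2 1.  0. ] [0.382 0.296 0.196] (363, 792, 3)
```

View pics/final.png

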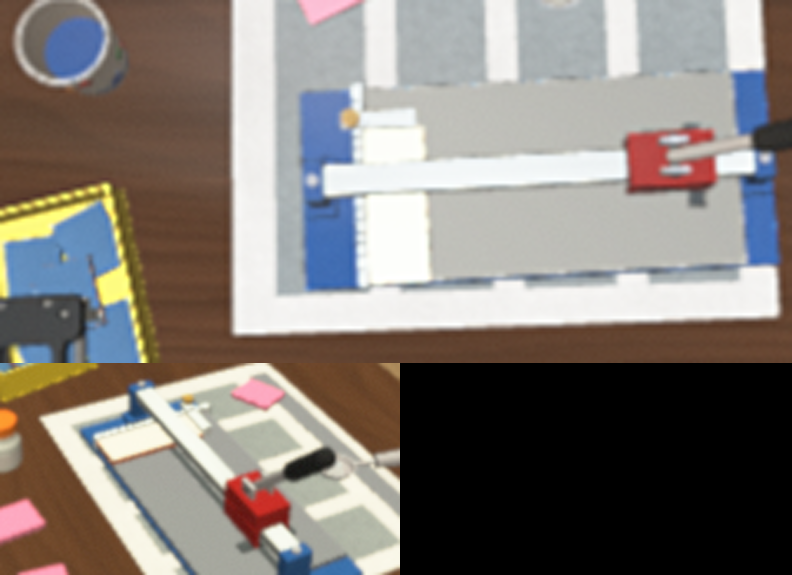

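The final view shows the tile (white, about (279,210) in the top picture) square against the fence and up to the stop under the rail. The carriage is at its far stop, the offcut is in the tub and the gripper is clear of everything.

```bash
python3 -c "
from bench import robot
print(robot.close_job())"
```

```text
the job is handed in; nothing more can be done
None
```

The job is handed in after about 25 s of robot time: carriage at its far stop, blue offcut in the yellow tub, white tile flat under the rail against fence and side stop, with cups, glue pot and spoon left untouched; the hand-in gave no verdict.

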